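Make up two tube-repair call-out kits

ROBOT

A 6-joint arm with a two-finger parallel gripper is mounted at the origin on the work surface. World frame = base frame: x ahead of the robot, y to its left, z up, the work surface at z = 0. Lengths are in mm, angles in rad, forces in N, time in s.
With the tool pointing down it reaches from about 400 to 925 mm from the base axis. Payload 12.5 kg.
Tool frame: the origin (TCP) lies at the centre of the arm's flange, where the gripper is bolted on; the fingertips stand 190 mm ahead of it and the grasp point (between the pads) lies 171 mm ahead of it; z points along the fingers, y is the line along which they close (so a half turn about z gives the same grasp; the last joint's range is limited). The gripper opens to 95 mm and grips with 3 to 60 N. Pads are 20 mm wide; open, the fingers measure 119 mm over their backs; the gripper's body (75 mm by 180 mm) begins 59 mm behind the grasp point.
Start: joints at [-1.209, 0.491, 1.559, -0, 1.092, -0.106], TCP at [281.846, -557.842, 404.761] pointing down, gripper open.
Joint ranges: [-3.1, 3.1], [-0.84, 2.19], [0.05, 2.79], [-1.13, 4.28], [0.06, 2.93], [-2.69, 2.69]. Speed limits (rad/s): [2.22, 2.22, 2.79, 3.14, 3.14, 3.14].

INTERFACE

Orientations are given as [roll, pitch, yaw] about the fixed x, y, z axes, in that order (R = Rz(yaw) Ry(pitch) Rx(roll)).
In Python, from cell import env, read_camera, search_frame, cut_out gives the robot as it stands. The module is installed in compiled form; this text tells all that it offers.
- The arm moves only by the tool move_arm, never from a script. Its argument "commands" is a list of rows, each a list of 3 entries, a list of its own where there are three numbers: the shift along the world's x, y, z normalised to -1 to 1, where 1 is 0.03 m, then the turn about the world's z normalised to -1 to 1, where 1 is 0.08 rad, then the opening, from -1 (shut) to 1 (fully open), so that 0 is half open. A call has 1 to 20 rows; each row shifts and turns the commanded pose from where the row before left it; what a row does not reach is not made up. A row lasts 1/12 s, in which the tool goes at most 41.7 mm and 7.16 degrees, less where a joint would pass 70% of its speed; a pose out of reach is approached as far as the arm can. A call with a number of a shift or a turn outside -1 to 1 is refused whole. A call with a gripper value outside its range is refused whole. The fingers move at their own pace and stop on an object; the grip force is fixed at half the most. Time passes only in rows, so rows that do not move let the fingers close. It gives the time, the measured TCP pose, the force, the opening and the grip force at its end, in the units of the state.
- env.state(): the state, without advancing time (a new reading comes with each control period).
- read_camera(name): name is "side" or "top"; returns a dict with "image" (400x640x3 uint8, red, green, blue), "fx", "fy", "cx", "cy" (pixels), "rvec" (rotation vector, rad) and "tvec" (3), from world to camera coordinates, as OpenCV has them. Camera axes: x right, y down, z forward; pixel columns grow to the right and rows downward; lengths in mm; the calibration is good to about 2 mm. A picture is of the moment at which its call begins. There is no depth.
- env.job_done(): hands the job in; it is judged then, once.
Trained networks look in a picture, given as the dict that the camera call returned (one of the last four; its "shot" number tells which), for a name from the list of things; names that differ only in an ending like _2 or _b are one class to them, and where a whole thing is asked for, a point or a joint stands for the part that bears it (a point fixed in the world has none). Each returns a list of dicts, best first, with "confidence" (0 to 1); they miss things now and then, are a little off and sometimes report something else, mostly with a low value. They report only what shows in the picture. A call takes as long as a camera call. They do not tell look-alikes from the thing itself.
- search_frame(thing, picture): "at" ([column, row] in pixels, amid what is visible of it).
- cut_out(thing, picture): "region" (400x640 bool, what is visible of it) and "at" ([column, row] in pixels, amid what is visible of it).
The state is a dict: "t": time; "joints": joint angles; "qvel": joint speeds; "tau": joint torques, N m; "eef_pos": TCP position; "tcp_rot": TCP orientation; "ft_force": force on the tool from outside, world axes, zero at the start; "moment": the same for the moment, N m; "opening": opening from 0.0 (shut) to 1.0 (fully open); "grip_force": force on a finger pad.
Only numpy, scipy, OpenCV 4.12 (cv2) and the standard library are available. Lean on these libraries where they do the work, as an engineer would, in place of code of your own. Each camera call takes 0.05 s, during which the arm holds its last target. There are 200 camera calls.

TASK

Make up two tube-repair kits from the stock on the bench. In the blue tray: the brass holder cup standing mouth up, with whichever of the two cement pots fits down inside it nested in the cup, and the patch roller lying flat on the tray's floor; in the red tray: the other cement pot and the green patch tin, both standing upright on the floor. Leave the yellow tin and the dark socket where they stand.

Things in the scene. Friction and masses are not known exactly. Their poses are not given: they have to be found in the camera images.
- red_tray: red kit tray, an open box 200 x 170 mm outside, fixed to the bench. Walls 5 mm thick and 23 mm high, floor 5 mm thick (inside 190 x 160 mm). Origin at the centre of its underside on the bench; x along the 200 mm side, y along the 170 mm side, z up
- blue_tray: blue kit tray, an open box 200 x 170 mm outside, fixed to the bench. Walls 5 mm thick and 23 mm high, floor 5 mm thick (inside 190 x 160 mm). Origin at the centre of its underside on the bench; x along the 200 mm side, y along the 170 mm side, z up
- narrow_pot_c (a point): the narrower of two like cement pots: upright steel pot with an orange band and an orange cap; body 38 mm across and 66 mm high, cap 30 mm across, 80 mm high over all. The point is at its centre, 40 mm above its underside; z up
- wide_pot_c (a point): the wider of the two like cement pots: upright steel pot with an orange band and an orange cap; body 54 mm across and 66 mm high, cap 42 mm across, 80 mm high over all. The point is at its centre, 40 mm above its underside; z up
- cup_c (a point): holder cup: open brass cup standing mouth up, 54 mm across outside, 30 mm high, straight walls 3 mm thick (bore 48 mm), floor 4 mm thick. The point is at its centre, 15 mm above its underside; z up. A pot nested in it rests on its floor with 54 mm standing above the rim (so hold the pot by its upper part, to keep the fingers clear of the rim)
- green_tin_c (a point): green round flat patch tin standing upright, 55 mm across at its lid (top 10 mm) and 53 mm below, 32 mm high, a small white paper dot on top. The point is at its centre, 16 mm above its underside; z up
- yellow_tin_c (a point): yellow round flat patch tin standing upright, 55 mm across at its lid (top 10 mm) and 53 mm below, 32 mm high, a small white paper dot on top. The point is at its centre, 16 mm above its underside; z up. Not for these kits
- socket_c (a point): dark steel wheel-nut socket, an upright cylinder 36 mm across, 42 mm high. The point is at its centre, 21 mm above its underside. Not for these kits
- roller_grip (a point): patch roller lying flat: a wooden handle 80 mm long, 24 mm wide and 24 mm high with a small steel wheel of 24 mm diameter on its end, 120 mm long over all. The point is at the middle of the wooden handle, 12 mm above its underside; x points along the tool towards the wheel (whose end is 80 mm from the point; the other end is 40 mm from it), z up
Not all that is in view belongs to the job. What is meant by the part that bears green_tin_c is not pink or purple, and is the larger of those in its own colour.

How it is judged:
By the outcome, as a careful person would: the job done as asked, in the order asked, and still so for the second after the job is handed in, with the robot touching nothing.
It also fails if it takes over 128 s, if anything falls off the work surface, if the arm or the gripper's body presses on something with over 40 N, if the wrist force passes 120 N, or if a joint passes its speed limit or range.

## Working session

There is one attempt and no reset: what is moved stays moved. The work goes in short steps, Python scripts to look and compute and a tool call to move; the robot and the scene stay as the last step left them, time stands still between calls to the robot, and variables do not carry over. Pictures are saved under pics/ and viewed, at most 14 in all, crops included, and the job is handed in when it is done.

Besides the shell and the picture viewer there is one more tool, called after "Call:" as name(argument=value, ...) on one line, values as JSON. move_arm: Moves the arm, as the interface text tells. Its arguments: {"type":"object","properties":{"commands":{"type":"array","items":{"type":"array"}}},"required":["commands"]}

```bash
mkdir -p pics
cat > h.py <<'E'
from cell import env, read_camera, search_frame, cut_out
import numpy as np, cv2
def P(c):
    R=cv2.Rodrigues(np.array(c["rvec"],float))[0]; t=np.array(c["tvec"],float).ravel()
    return R,t
def ray(c,uv,z):
    R,t=P(c); d=R.T@np.array([(uv[0]-c["cx"])/c["fx"],(uv[1]-c["cy"])/c["fy"],1]); o=-R.T@t
    return o+d*(z-o[2])/d[2]
def proj(c,p):
    R,t=P(c); q=R@np.array(p,float)+t
    return np.array([c["fx"]*q[0]/q[2]+c["cx"],c["fy"]*q[1]/q[2]+c["cy"]])
def save(im,n,s=1):
    cv2.imwrite("pics/"+n,cv2.cvtColor(cv2.resize(im,None,fx=s,fy=s,interpolation=cv2.INTER_CUBIC),cv2.COLOR_RGB2BGR))
E
python3 - <<'E'
from h import *
s=env.state(); print(s["t"],s["eef_pos"],s["tcp_rot"],s["opening"])
Z=dict(red_tray=5,blue_tray=5,narrow_pot_c=40,wide_pot_c=40,cup_c=15,green_tin_c=16,yellow_tin_c=16,socket_c=21,roller_grip=12)
for n in("top","side"):
    c=read_camera(n); save(c["image"],n+"0.png",1.25)
    R,t=P(c); print(n,"cam at",(-R.T@t).round(),c["fx"])
    for k,z in Z.items():
        for d in search_frame(k,c)[:4]: print(n,k,round(d["confidence"],2),np.round(d["at"]),ray(c,d["at"],z)[:2].round())
E
```

```text
0.0 [ 281.84227463 -557.81299685  404.16319708] [-3.14051537e+00 -1.22215475e-04  4.67792312e-01] 1.0003149478753746
top cam at [434.  -4. 908.] 397.08350766263186
top red_tray 0.77 [476. 221.] [ 518. -327.]
top blue_tray 0.58 [189. 245.] [469. 324.]
top wide_pot_c 0.96 [279. 150.] [681. 116.]
top cup_c 0.63 [282. 210.] [548. 109.]
top green_tin_c 0.95 [376. 209.] [ 546. -103.]
top green_tin_c 0.9 [336. 258.] [438. -10.]
top green_tin_c 0.6 [409. 259.] [ 436. -172.]
top green_tin_c 0.48 [372. 257.] [439. -91.]
top yellow_tin_c 0.79 [379. 152.] [ 680. -114.]
top socket_c 0.73 [330. 156.] [669.  -0.]
top roller_grip 0.88 [296. 254.] [448.  78.]
side cam at [ 533. -759.  638.] 378.3016486969343
side red_tray 0.67 [307. 324.] [ 521. -328.]
side blue_tray 0.68 [290. 151.] [463. 327.]
side narrow_pot_c 0.74 [313. 206.] [535.  -7.]
side wide_pot_c 0.96 [364. 180.] [678. 105.]
side cup_c 0.47 [316. 184.] [547. 127.]
side green_tin_c 0.69 [319. 240.] [ 549. -107.]
side green_tin_c 0.68 [275. 217.] [440. -19.]
side green_tin_c 0.56 [273. 239.] [ 440. -102.]
side yellow_tin_c 0.67 [373. 244.] [ 675. -121.]
side socket_c 0.72 [365. 208.] [672.   3.]
side roller_grip 0.97 [281. 193.] [447.  89.]
```

View pics/top0.png

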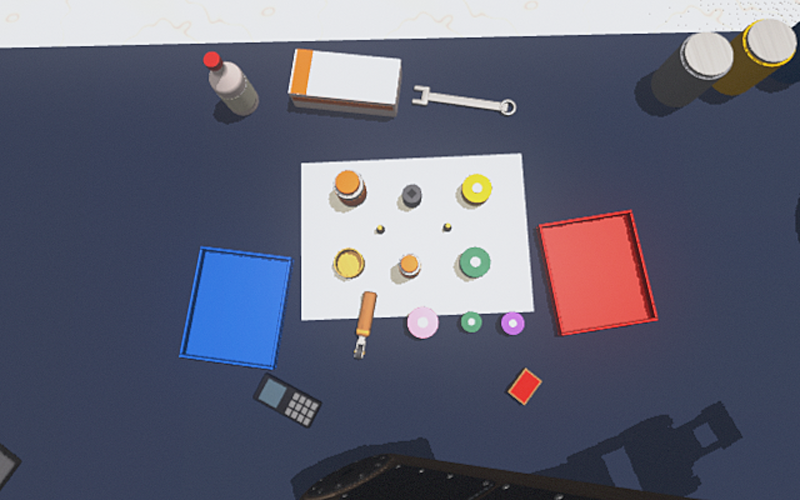

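View pics/side0.png

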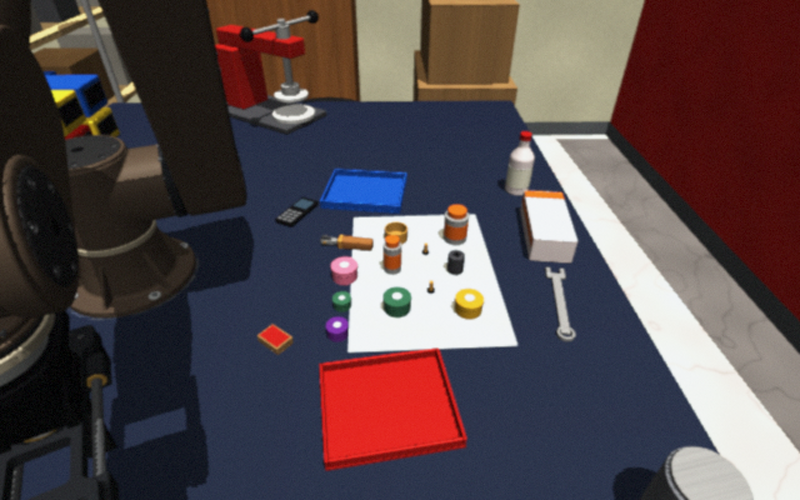

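The top view shows four tins that could be the green one: big green at (376,209), small green at (372,257), pink at (336,258) and purple at (409,259). By the description I choose the big green one. Next I'll refine the positions with model silhouettes and check the choice in a close crop.

```bash
cat >> h.py <<'E'
from scipy.optimize import least_squares
def cyl(d,z0,z1):
    a=np.linspace(0,2*np.pi,40); return np.array([[d/2*np.cos(x),d/2*np.sin(x),z] for x in a for z in(z0,z1)])
def box(a,b,h): return np.array([[x,y,z] for x in(-a,a) for y in(-b,b) for z in(0,h)])
M=dict(narrow_pot_c=np.vstack([cyl(38,0,66),cyl(30,66,80)]),wide_pot_c=np.vstack([cyl(54,0,66),cyl(42,66,80)]),
 cup_c=cyl(54,0,30),green_tin_c=cyl(54,0,32),yellow_tin_c=cyl(54,0,32),socket_c=cyl(36,0,42),red_tray=box(100,85,23),blue_tray=box(100,85,23))
def hull(c,k,p,z0=0):
    a=p[2] if len(p)>2 else 0; Rz=np.array([[np.cos(a),-np.sin(a)],[np.sin(a),np.cos(a)]])
    q=M[k].copy(); q[:,:2]=q[:,:2]@Rz.T+p[:2]; q[:,2]+=z0
    return cv2.convexHull(np.array([proj(c,x) for x in q],np.float32))
def mom(m,yaw):
    m=cv2.moments(m); cx,cy=m["m10"]/m["m00"],m["m01"]/m["m00"]
    return [cx,cy]+([(m["mu11"]/m["m00"])/20,(m["mu20"]-m["mu02"])/m["m00"]/20] if yaw else [])
def fit(obs,k,p0,z0=0):
    p0=list(p0); yaw=len(p0)>2
    T=[(c,mom(cv2.convexHull(np.argwhere(r)[:,::-1].astype(np.float32)) if yaw else r.astype(np.uint8),yaw)) for c,r in obs]
    f=lambda p:np.concatenate([np.subtract(mom(hull(c,k,p,z0),yaw),t) for c,t in T])
    s=least_squares(f,p0,diff_step=1e-4); return s.x,s.fun
def find(c,k,near,tol=40,z=30):
    for d in cut_out(k,c):
        if np.hypot(*(ray(c,d["at"],z)[:2]-near[:2]))<tol: return d["region"]
E
python3 - <<'E'
from h import *
ct,cs=read_camera("top"),read_camera("side")
I=dict(red_tray=(518,-327,-.15),blue_tray=(466,325,-.15),narrow_pot_c=(540,-3),wide_pot_c=(680,110),cup_c=(548,115),green_tin_c=(548,-105),yellow_tin_c=(678,-117),socket_c=(670,0))
for k,p in I.items():
    for n,cc in(("both",(ct,cs)),("top",(ct,)),("side",(cs,))):
        o=[(c,find(c,k,np.array(p))) for c in cc]
        if any(r is None for _,r in o): print(k,n,"missing"); continue
        x,f=fit(o,k,p); print(k,n,x.round(3),f.round(1))
for c in(ct,cs):
    d=cut_out("roller_grip",c)[0]; r=d["region"].astype(np.uint8)
    w=np.array([ray(c,uv,13)[:2] for uv in np.argwhere(r)[:,::-1]]); m=w.mean(0); u=np.linalg.svd(w-m,full_matrices=False)[2][0]; u*=-np.sign(u[0])
    s=(w-m)@u; print("roller",m.round(),u.round(3),np.degrees(np.arctan2(u[1],u[0])).round(1),"butt",(m+u*s.min()).round(),"wheel",(m+u*s.max()).round(),(s.max()-s.min()).round())
save(ct["image"][120:300,240:440],"crop1.png",3)
E
```

```text
red_tray both [ 5.18000e+02 -3.27037e+02 -1.50000e-01] [ 1.6  3.3 -2.  -0.6 -5.3 -0.4  2.6  1. ]
red_tray top [ 5.18000e+02 -3.24607e+02 -1.50000e-01] [ 0.3  3.3 -2.1 -0.7]
red_tray side [ 5.18000e+02 -3.27037e+02 -1.50000e-01] [-5.3 -0.4  2.6  1. ]
blue_tray both missing
blue_tray top [ 4.66000e+02  3.16123e+02 -1.50000e-01] [ 1.4  1.4 -0.1 -0.5]
blue_tray side missing
narrow_pot_c both [536.482   6.64 ] [ 0.4  0.2  0.2 -0.8]
narrow_pot_c top [536.935   7.567] [ 0. -0.]
narrow_pot_c side [535.877   3.318] [-0. -0.]
wide_pot_c both [680.071 113.274] [ 0.4 -0.2 -0.3 -0.8]
wide_pot_c top [679.51  114.208] [0. 0.]
wide_pot_c side [680.45  109.128] [-0. -0.]
cup_c both [545.87  118.583] [-0.6 -0.6 -0.7  1.3]
cup_c top [544.471 117.217] [0. 0.]
cup_c side [548.056 124.861] [0. 0.]
green_tin_c both [ 543.893 -109.028] [ 0.3 -0.1 -0.1 -0.4]
green_tin_c top [ 543.664 -108.381] [ 0. -0.]
green_tin_c side [ 544.113 -110.501] [ 0. -0.]
yellow_tin_c both [ 679.31  -116.639] [ 0.1 -0.1 -0.1 -0.2]
yellow_tin_c top [ 678.969 -116.305] [-0. -0.]
yellow_tin_c side [ 679.559 -117.253] [-0. -0.]
socket_c both [667.892   0.   ] [ 1.2  0.1  0.1 -0.3]
socket_c top [668.048   0.   ] [ 1.2 -0. ]
socket_c side [667.704   0.   ] [-0.  -0.3]
roller [441.  88.] [-0.984  0.178] 169.8 butt [495.  79.] wheel [376. 100.] 121.0
roller [441.  83.] [-0.981  0.195] 168.8 butt [497.  72.] wheel [376.  96.] 123.0
```

View pics/crop1.png

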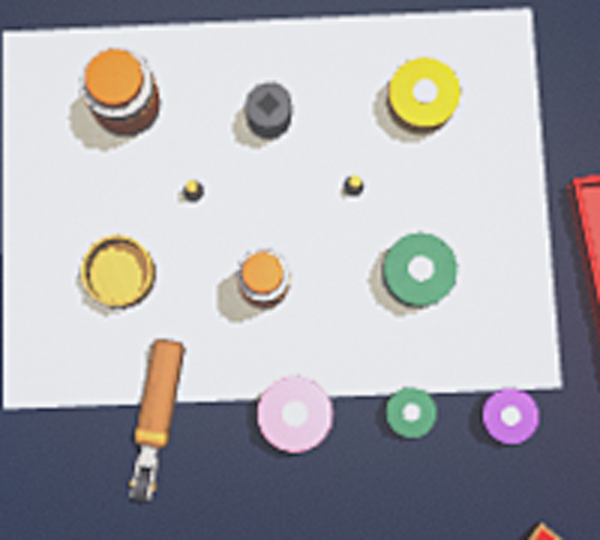

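The crop confirms that the big green tin at crop (420,268) is the largest of its colour. The pots stand at crop (115,80) and (262,275), the cup at (118,270), and the roller has its wheel toward the robot. I'll set out for the cup at about (545,117) and fit the trays afterwards.

Call:
move_arm(commands=[[[0.37,0.94,-0.14],1.0,1],[[0.37,0.94,-0.14],1.0,1],[[0.37,0.94,-0.14],1.0,1],[[0.37,0.94,-0.14],1.0,1],[[0.37,0.94,-0.14],1.0,1],[[0.37,0.94,-0.14],1.0,1],[[0.37,0.94,-0.14],1.0,1],[[0.37,0.94,-0.14],1.0,1],[[0.37,0.94,-0.14],1.0,1],[[0.37,0.94,-0.14],1.0,1],[[0.37,0.94,-0.14],1.0,1],[[0.37,0.94,-0.14],0.9,1],[[0.37,0.94,-0.14],0,1],[[0.37,0.94,-0.14],0,1],[[0.37,0.94,-0.14],0,1],[[0.37,0.94,-0.14],0,1],[[0.37,0.94,-0.14],0,1],[[0.37,0.94,-0.14],0,1],[[0.37,0.94,-0.14],0,1],[[0.37,0.94,-0.14],0,1]])

```text
t: 4.47
eef_pos: [504.2, 7.7, 320.7]
tcp_rot: [3.141, 0.0, 1.42]
ft_force: [1.1, -0.7, 0.3]
opening: 0.999
grip_force: 0.0
```

```bash
cat >> h.py <<'E'
from scipy.optimize import minimize
def fit_iou(obs,k,p0):
    def f(p):
        s=0
        for c,r in obs:
            a=np.zeros((1600,2560),np.uint8); cv2.fillConvexPoly(a,np.int32(hull(c,k,p)*4+1.5),1)
            b=cv2.resize(r,(2560,1600),interpolation=0); s+=1-(a&b).sum()/(a|b).sum()
        return s
    s=minimize(f,p0,method="Nelder-Mead",options=dict(initial_simplex=np.array([p0,np.add(p0,(12,0,0)),np.add(p0,(0,12,0)),np.add(p0,(0,0,.1))]),xatol=.2,fatol=1e-4))
    return s.x,s.fun
E
python3 - <<'E'
from h import *
ct,cs=read_camera("top"),read_camera("side")
for k,p,ch in(("red_tray",(518,-327,.15),0),("blue_tray",(466,320,-.18),2)):
    ms=[]
    for c in(ct,cs):
        im=c["image"].astype(int); m=((im[...,ch]-np.delete(im,ch,2).max(2))>35).astype(np.uint8)
        n,l,st,ce=cv2.connectedComponentsWithStats(m); uv=proj(c,(p[0],p[1],5)); i=l[int(uv[1]),int(uv[0])]
        m=np.zeros_like(m); 
        if i: cv2.fillConvexPoly(m,cv2.convexHull(np.argwhere(l==i)[:,::-1].astype(np.int32)),1)
        ms.append((c,m))
    for n,o in(("top",ms[:1]),("side",ms[1:])): print(k,n,*[np.round(v,3) for v in fit_iou(o,k,p)])
E
```

```text
red_tray top [ 5.25879e+02 -3.26283e+02  1.48000e-01] 0.019
red_tray side [ 5.27832e+02 -3.28226e+02  1.48000e-01] 0.018
blue_tray top [ 4.70643e+02  3.18220e+02 -1.37000e-01] 0.026
blue_tray side [ 4.80970e+02  3.04994e+02 -6.00000e-02] 0.545
```

Call:
move_arm(commands=[[[0.27,0.73,0],0,1],[[0.27,0.73,0],0,1],[[0.27,0.73,0],0,1],[[0.27,0.73,-0.3],0,1],[[0.27,0.73,-0.7],0,1],[[0,0,-0.9],0,1],[[0,0,-0.9],0,1],[[0,0,-0.8],0,1],[[0,0,-0.4],0,1],[[0,0,-0.2],0,1],[[0,0,0],0,1],[[0,0,0],0,1]])

```text
t: 5.57
eef_pos: [544.6, 115.4, 195.2]
tcp_rot: [3.141, -0.0, 1.419]
ft_force: [-0.1, 1.0, 0.5]
opening: 0.999
grip_force: 0.0
```

Call:
move_arm(commands=[[[0,0.06,0],0,-1],[[0,0,0],0,-1],[[0,0,0],0,-1],[[0,0,0],0,-1],[[0,0,0],0,-1],[[0,0,0],0,-1],[[0,0,0],0,-1],[[0,0,0],0,-1]])

```text
t: 6.23
eef_pos: [544.5, 117.5, 194.9]
tcp_rot: [3.141, -0.0, 1.42]
ft_force: [1.0, -0.2, 1.2]
opening: 0.558
grip_force: 30.0
```

Call:
move_arm(commands=[[[0,0,0.6],0,-1],[[0,0,1],0,-1],[[0,0,1],0,-1],[[-0.587,0.82,0.4],0.17,-1],[[-0.587,0.82,0],0,-1],[[-0.587,0.82,0],0,-1],[[-0.587,0.82,0],0,-1],[[-0.587,0.82,0],0,-1],[[-0.587,0.82,0],0,-1],[[-0.587,0.82,0],0,-1],[[0,0,-0.6],0,-1],[[0,0,-0.9],0,-1],[[0,0,-0.7],0,-1],[[0,0,-0.3],0,-1],[[0,0,-0.2],0,-1],[[0,0,-0.1],0,-1],[[0,0,0],0,-1]])

```text
t: 7.65
eef_pos: [421.3, 289.6, 200.8]
tcp_rot: [3.142, 0.0, 1.433]
ft_force: [-0.1, 0.7, -0.9]
opening: 0.555
grip_force: 30.0
```

Call:
move_arm(commands=[[[0,0,0],0,0.4],[[0,0,0],0,0.4],[[0,0,0],0,0.4],[[0,0,0.5],0,0.4],[[0,0,1],0,0.4],[[0,0,1],0,0.6],[[0,0,1],0,0.6],[[0.384,-0.943,0.3],0,0.6],[[0.384,-0.943,0],0,0.6],[[0.384,-0.943,0],0,0.6],[[0.384,-0.943,0],0,0.6],[[0.384,-0.943,0],0,0.6],[[0.384,-0.943,0],0,0.6],[[0.384,-0.943,0],0,0.6],[[0.384,-0.943,0],0,0.6],[[0.384,-0.943,0],0,0.6],[[0.384,-0.943,0],0,0.6],[[0,0,-0.3],0,0.6],[[0,0,0],0,0.6]])

```text
t: 9.23
eef_pos: [536.2, 5.5, 305.1]
tcp_rot: [-3.141, 0.0, 1.431]
ft_force: [-1.0, -0.0, -0.1]
opening: 0.794
grip_force: 0.0
```

Run:
```python
from h import *
ct,cs=read_camera("top"),read_camera("side")
print(env.state()["eef_pos"].round(1))
for n,c in(("top",ct),("side",cs)):
    for k,p,z in(("cup_c",(421,290),5),("narrow_pot_c",(536,6),0)):
        r=find(c,k,np.array(p)); print(n,k,None if r is None else fit([(c,r)],k,p,z)[0].round(1))
save(ct["image"][120:320,100:400],"t2.png",2); save(cs["image"][100:300,200:440],"s2.png",2.5)
```

```text
[535.9   7.1 305.8]
top cup_c [420.4 289.1]
top narrow_pot_c None
side cup_c None
side narrow_pot_c [536.8   6.6]
```

View pics/t2.png

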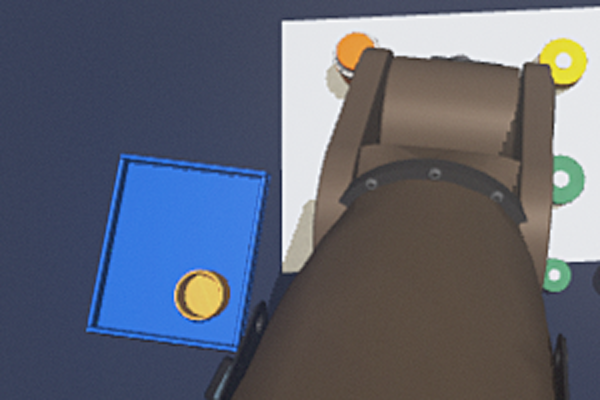

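View pics/s2.png

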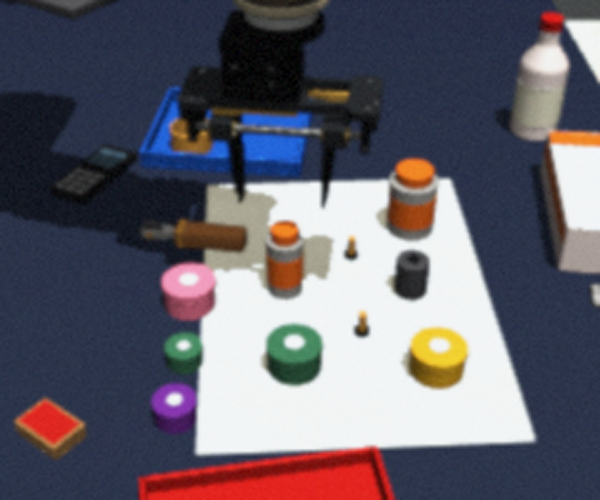

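The cup stands mouth up in the blue tray (crop 200,295), and fits to (420,289). The gripper is above the narrow pot, which side crop (285,258) shows upright between the fingers.

Call:
move_arm(commands=[[[0,0,-0.8],0,0.6],[[0,0,-0.9],0,0.6],[[0,0,-0.5],0,0.6],[[0,0,-0.25],0,0.6],[[0,0,0],0,0.6],[[0,0,0],0,-1],[[0,0,0],0,-1],[[0,0,0],0,-1],[[0,0,0],0,-1],[[0,0,0],0,-1],[[0,0,0],0,-1],[[0,0,0],0,-1],[[0,0,0],0,-1],[[0,0,0],0,-1]])

```text
t: 10.7
eef_pos: [536.4, 6.7, 232.5]
tcp_rot: [3.141, -0.0, 1.433]
ft_force: [0.3, -0.4, 4.3]
opening: 0.393
grip_force: 30.0
```

Call:
move_arm(commands=[[[0,0,0.6],0,-1],[[0,0,0.9],0,-1],[[0,0,0.9],0,-1],[[-0.385,0.942,0.6],0,-1],[[-0.385,0.942,0],0,-1],[[-0.385,0.942,0],0,-1],[[-0.385,0.942,0],0,-1],[[-0.385,0.942,0],0,-1],[[-0.385,0.942,0],0,-1],[[-0.385,0.942,0],0,-1],[[-0.385,0.942,0],0,-1],[[-0.385,0.942,0],0,-1],[[-0.385,0.942,0],0,-1],[[0,0,-0.6],0,-1],[[0,0,-0.7],0,-1],[[0,0,0],0,-1],[[0,0,0],0,-1]])

```text
t: 12.12
eef_pos: [420.7, 289.3, 282.7]
tcp_rot: [-3.14, 0.002, 1.434]
ft_force: [0.3, -0.8, -1.1]
opening: 0.398
grip_force: 30.0
```

Run:
```python
from h import *
ct,cs=read_camera("top"),read_camera("side")
e=env.state()["eef_pos"]; print(e.round(1))
for n,c in(("top",ct),("side",cs)):
    for k,p,z in(("cup_c",(421,290),5),("narrow_pot_c",(421,290),e[2]-232.5)):
        r=find(c,k,np.array(p),60,z+30); print(n,k,None if r is None else (fit([(c,r)],k,p,z)[0].round(1),r.sum()))
a=proj(cs,(421,290,50)).astype(int); save(cs["image"][a[1]-60:a[1]+60,a[0]-80:a[0]+80],"s3.png",5)
```

```text
[421.1 289.2 284. ]
top cup_c (array([419.8, 277. ]), np.int64(273))
top narrow_pot_c (array([419.4, 277.1]), np.int64(242))
side cup_c (array([420.9, 281.1]), np.int64(189))
side narrow_pot_c (array([421.2, 280.2]), np.int64(296))
```

View pics/s3.png

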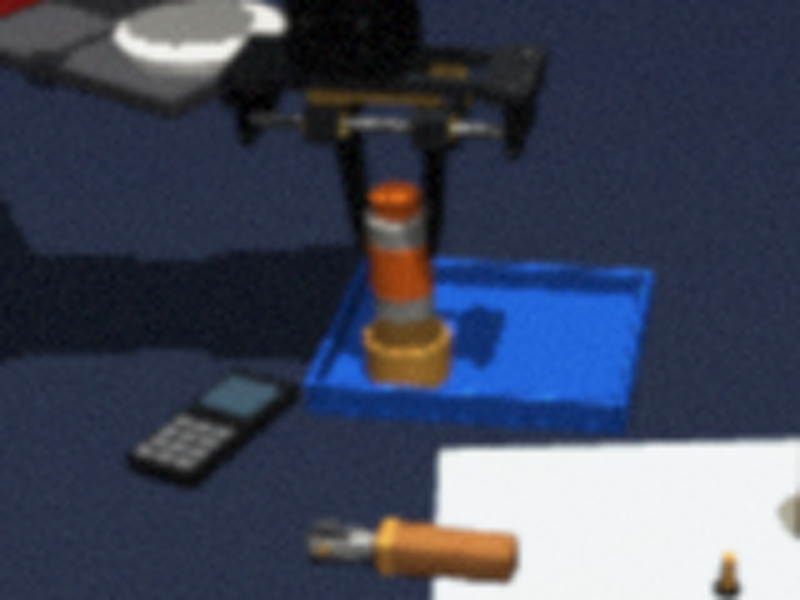

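Side crop: the pot hangs upright over the cup (axis running to about (407,370), cup centre about (407,350)), so it is aligned. Lowering it.

Call:
move_arm(commands=[[[0,0,-0.3],0,-1],[[0,0,-0.3],0,-1],[[0,0,-0.25],0,-1],[[0,0,-0.2],0,-1],[[0,0,-0.15],0,-1],[[0,0,-0.1],0,-1],[[0,0,-0.05],0,-1],[[0,0,0],0,-1],[[0,0,0],0,-1]])

```text
t: 13.17
eef_pos: [420.8, 289.4, 242.9]
tcp_rot: [3.141, -0.0, 1.433]
ft_force: [-0.9, -0.1, -1.6]
opening: 0.393
grip_force: 30.0
```

Call:
move_arm(commands=[[[0,0,0],0,0.2],[[0,0,0],0,0.2],[[0,0,0],0,0.2],[[0,0,0.4],0,0.2],[[0,0,0.9],0,0.2],[[0,0,0.9],0,0.2],[[0.11,-0.62,0.5],1,0.2],[[0.11,-0.62,0],1,0.2],[[0.11,-0.62,0],1,0.2],[[0.11,-0.62,0],1,0.2],[[0.11,-0.62,0],1,0.2],[[0.11,-0.62,0],1,0.2],[[0.11,-0.62,0],1,0.2],[[0.11,-0.62,0],1,0.2],[[0.11,-0.62,0],1,0.2],[[0.11,-0.62,0],1,0.2],[[0.07,-0.62,0],1,0.2],[[0,0,0],1,0.2],[[0,0,0],1,0.2],[[0,0,0],1,0.2]])

```text
t: 14.83
eef_pos: [455.9, 84.3, 324.0]
tcp_rot: [3.141, 0.0, 2.556]
ft_force: [-0.0, -0.5, -0.2]
opening: 0.599
grip_force: 0.0
```

Call:
move_arm(commands=[[[0,0,-0.5],1,0.2],[[0,0,-0.5],1,0.2],[[0,0,0],1,0.2],[[0,0,0],1,0.2],[[0,0,0],1,0.2],[[0,0,0],0,0.2]])

```text
t: 15.33
eef_pos: [455.9, 84.8, 293.9]
tcp_rot: [3.141, 0.0, 2.957]
ft_force: [0.2, 0.3, -0.7]
opening: 0.603
grip_force: 0.0
```

Run:
```python
from h import *
ct,cs=read_camera("top"),read_camera("side")
e=env.state()["eef_pos"]; print(e.round(1))
for n,c in(("top",ct),("side",cs)):
    r=find(c,"narrow_pot_c",np.array((421,290)),60,40); print(n,None if r is None else (fit([(c,r)],"narrow_pot_c",(421,290),9)[0].round(1),r.sum()))
    for d in search_frame("roller_grip",c)[:1]: print(n,"roller",ray(c,d["at"],12).round(1))
a=proj(cs,(440,180,50)).astype(int); save(cs["image"][a[1]-60:a[1]+60,a[0]-80:a[0]+80],"s4.png",5)
```

```text
[455.9  84.8 293.9]
top None
side None
side roller [441.4  83.9  12. ]
```

View pics/s4.png

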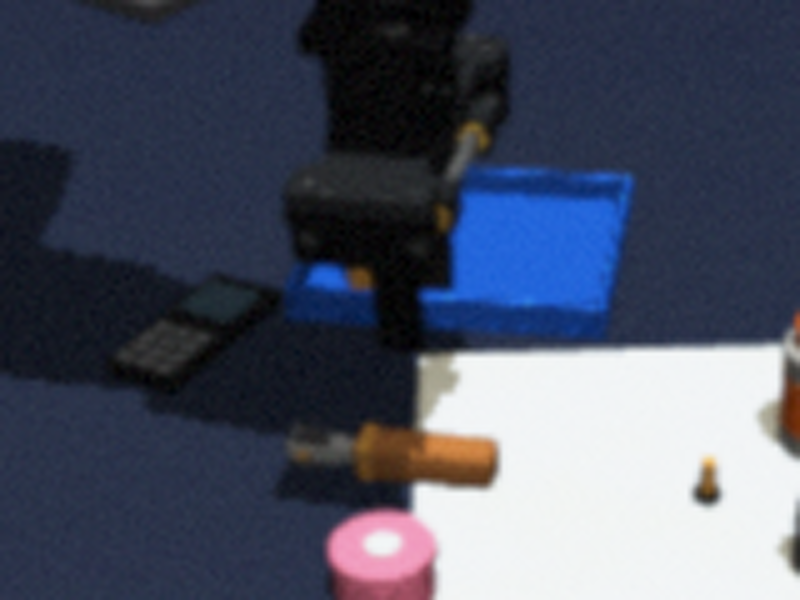

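The roller lies as measured (crop 430,455) and the gripper hides the nested pot, so I'll check that later. Going down on the roller.

Call:
move_arm(commands=[[[0,0,-0.7],0,0.2],[[0,0,-0.9],0,0.2],[[0,0,-0.9],0,0.2],[[0,0,-0.5],0,0.2],[[0,0,-0.25],0,0.2],[[0,0,-0.1],0,0.2],[[0,0,0],0,0.2],[[0,0,0],0,-1],[[0,0,0],0,-1],[[0,0,0],0,-1],[[0,0,0],0,-1],[[0,0,0],0,-1],[[0,0,0],0,-1],[[0,0,0],0,-1]])

```text
t: 16.8
eef_pos: [455.9, 84.8, 193.6]
tcp_rot: [3.141, 0.0, 2.953]
ft_force: [-0.6, 0.8, 6.4]
opening: 0.253
grip_force: 30.0
```

Call:
move_arm(commands=[[[0,0,0.6],0,-1],[[0,0,0.9],0,-1],[[0,0,1],0,-1],[[0,0,1],0.63,-1],[[0.165,0.89,0.5],0,-1],[[0.165,0.89,0],0,-1],[[0.165,0.89,0],0,-1],[[0.165,0.89,0],0,-1],[[0.165,0.89,0],0,-1],[[0.165,0.89,0],0,-1],[[0.165,0.89,0],0,-1],[[0.165,0.89,0],0,-1],[[0.165,0.89,0],0,-1],[[0.165,0.89,0],0,-1],[[0,0,0],0,-1],[[0,0,0],0,-1]])

```text
t: 18.13
eef_pos: [505.0, 352.7, 312.6]
tcp_rot: [-3.141, -0.001, 3.006]
ft_force: [0.2, -0.8, -1.6]
opening: 0.245
grip_force: 30.0
```

Run:
```python
from h import *
cs=read_camera("side"); print(env.state()["eef_pos"].round(1))
a=proj(cs,(470,310,50)).astype(int); save(cs["image"][a[1]-60:a[1]+60,a[0]-80:a[0]+80],"s5.png",5)
```

```text
[505.  351.8 312.7]
```

View pics/s5.png

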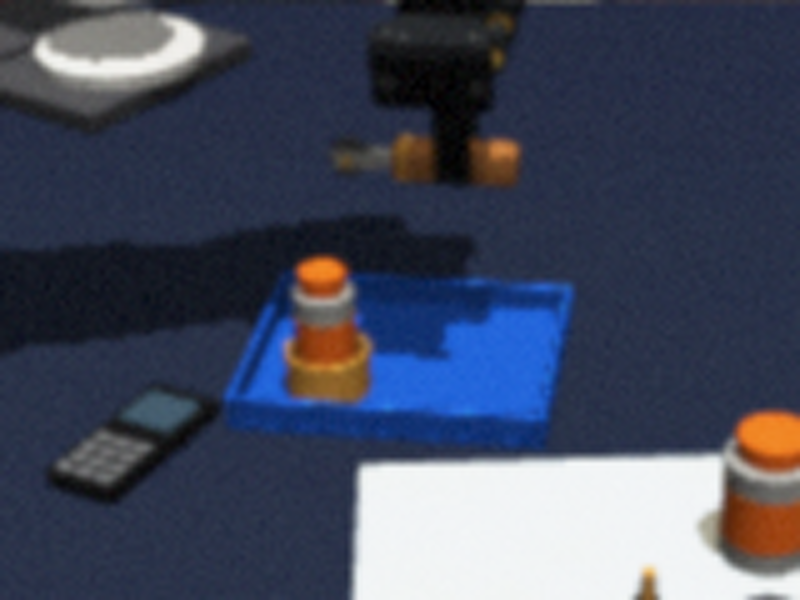

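The pot is nested upright in the cup (crop 325,330), and the roller is held level at (450,160). Lowering and releasing it.

Call:
move_arm(commands=[[[0,0,-0.6],0,-1],[[0,0,-0.9],0,-1],[[0,0,-0.9],0,-1],[[0,0,-0.7],0,-1],[[0,0,-0.4],0,-1],[[0,0,-0.2],0,-1],[[0,0,-0.07],0,-1],[[0,0,0],0,-1],[[0,0,0],0,-1]])

```text
t: 18.93
eef_pos: [505.6, 351.7, 201.3]
tcp_rot: [3.141, 0.001, 3.004]
ft_force: [-0.5, 0.2, -0.3]
opening: 0.252
grip_force: 30.0
```

Call:
move_arm(commands=[[[0,0,-0.05],0,-1],[[0,0,0],0,-1],[[0,0,0],0,-0.05],[[0,0,0],0,-0.05],[[0,0,0],0,-0.05],[[0,0,0.4],0,-0.05],[[0,0,0.9],0,-0.05],[[0,0,0.9],0,-0.05],[[0,0,0.9],0,-0.05],[[0.58,-0.795,0.3],-1,1],[[0.58,-0.795,0],-1,1],[[0.58,-0.795,0],-1,1],[[0.58,-0.795,0],-1,1],[[0.58,-0.795,0],-1,1],[[0.58,-0.795,0],-1,1],[[0.58,-0.795,0],-1,1],[[0.58,-0.795,0],-1,1],[[0.58,-0.795,0],-1,1],[[0.58,-0.795,0],-1,1]])

```text
t: 20.52
eef_pos: [680.0, 111.9, 301.8]
tcp_rot: [3.141, 0.0, 2.2]
ft_force: [0.5, 0.4, 0.6]
opening: 0.999
grip_force: 0.0
```

Call:
move_arm(commands=[[[0,0,0],-1,1],[[0,0,0],-1,1],[[0,0,0],-1,1],[[0,0,0],-1,1],[[0,0,0],-1,1],[[0,0,0],-1,1],[[0,0,0],0,1]])

```text
t: 21.1
eef_pos: [679.3, 113.2, 301.6]
tcp_rot: [3.141, 0.0, 1.72]
ft_force: [0.6, 0.5, 0.2]
opening: 0.999
grip_force: 0.0
```

Run:
```python
from h import *
cs=read_camera("side"); ct=read_camera("top"); print(env.state()["eef_pos"].round(1))
r=find(cs,"wide_pot_c",np.array((680,113)),60,40); print(None if r is None else fit([(cs,r)],"wide_pot_c",(680,113),0)[0].round(1))
a=proj(ct,(470,310,5)).astype(int); b=proj(cs,(580,210,50)).astype(int)
A=cv2.resize(ct["image"][a[1]-60:a[1]+60,a[0]-50:a[0]+50],None,fx=4,fy=4); B=cv2.resize(cs["image"][b[1]-60:b[1]+60,b[0]-50:b[0]+50],None,fx=4,fy=4)
save(np.hstack([A,B]),"s6.png")
```

```text
[679.3 113.3 301.4]
[681.1 108.5]
```

View pics/s6.png

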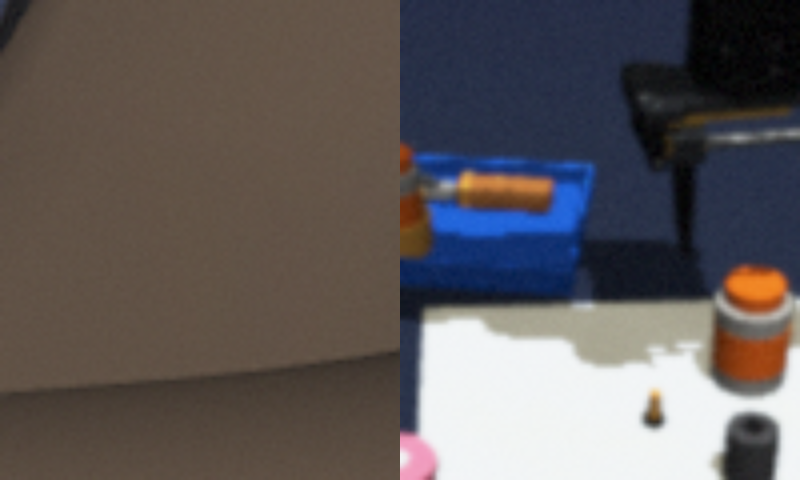

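The arm hides the top view. The side crop shows the roller flat in the blue tray (505,190) and the wide pot upright below the gripper (755,330). Grasping the wide pot.

Call:
move_arm(commands=[[[0,-0.03,-0.7],0,1],[[0,0,-0.9],0,1],[[0,0,-0.5],0,1],[[0,0,-0.25],0,1],[[0,0,0],0,1],[[0,0,0],0,-1],[[0,0,0],0,-1],[[0,0,0],0,-1],[[0,0,0],0,-1],[[0,0,0],0,-1],[[0,0,0],0,-1],[[0,0,0],0,-1],[[0,0,0],0,-1]])

```text
t: 22.33
eef_pos: [679.6, 112.4, 230.5]
tcp_rot: [3.14, 0.0, 1.724]
ft_force: [1.9, -0.3, 2.1]
opening: 0.564
grip_force: 30.0
```

Call:
move_arm(commands=[[[0,0,0.6],0,-1],[[0,0,0.9],0,-1],[[0,0,1],0,-1],[[-0.241,-0.962,0.8],0,-1],[[-0.241,-0.962,0],0,-1],[[-0.241,-0.962,0],0,-1],[[-0.241,-0.962,0],0,-1],[[-0.241,-0.962,0],0,-1],[[-0.241,-0.962,0],0,-1],[[-0.241,-0.962,0],0,-1],[[-0.241,-0.962,0],0,-1],[[-0.241,-0.962,0],0,-1],[[-0.241,-0.962,0],0,-1],[[-0.241,-0.962,0],0,-1],[[-0.241,-0.962,0],0,-1],[[-0.241,-0.962,0],0,-1],[[-0.241,-0.962,0],0,-1],[[-0.241,-0.962,0],0,-1],[[0,0,0],0,-1],[[0,0,0],0,-1]])

```text
t: 24.0
eef_pos: [570.2, -321.8, 328.6]
tcp_rot: [-3.141, -0.001, 1.721]
ft_force: [-0.4, 0.4, -1.7]
opening: 0.563
grip_force: 30.0
```

Call:
move_arm(commands=[[[0,0,-0.6],0,-1],[[0,0,-0.9],0,-1],[[0,0,-0.7],0,-1],[[0,0,-0.5],0,-1],[[0,0,-0.25],0,-1],[[0,0,-0.15],0,-1],[[0,0,0],0,-1],[[0,0,0],0,-1]])

```text
t: 24.67
eef_pos: [571.3, -320.1, 236.9]
tcp_rot: [3.141, 0.001, 1.724]
ft_force: [0.5, 0.3, -1.5]
opening: 0.56
grip_force: 30.0
```

Call:
move_arm(commands=[[[0,0,-0.03],0,-1],[[0,0,0],0,-1],[[0,0,0],0,0.5],[[0,0,0],0,0.5],[[0,0,0],0,0.5],[[0,0,0.4],0,0.5],[[0,0,0.9],0,0.5],[[0,0,0.9],0,0.5],[[-0.09,0.7,0],-1,1],[[-0.09,0.7,0],-1,1],[[-0.09,0.7,0],-1,1],[[-0.09,0.7,0],-1,1],[[-0.09,0.7,0],-1,1],[[-0.09,0.7,0],-1,1],[[-0.09,0.7,0],-1,1],[[-0.09,0.7,0],-1,1],[[-0.09,0.7,0],-1,1],[[-0.1,0.73,0],-1,1],[[0,0,0],-1,1],[[0,0,0],-1,1]])

```text
t: 26.33
eef_pos: [543.6, -108.5, 302.4]
tcp_rot: [3.141, -0.0, 0.762]
ft_force: [0.2, -0.7, -0.0]
opening: 1.001
grip_force: 0.0
```

Call:
move_arm(commands=[[[0,0,0],-1,1],[[0,0,0],-1,1],[[0,0,0],-1,1],[[0,0,0],-1,1],[[0,0,0],-1,1],[[0,0,0],-1,1],[[0,0,0],-1,1],[[0,0,0],-0.7,1],[[0,0,0],0,1],[[0,0,0],0,1]])

```text
t: 27.17
eef_pos: [543.6, -109.6, 302.0]
tcp_rot: [3.141, -0.001, 0.15]
ft_force: [-0.3, -0.1, -1.0]
opening: 1.005
grip_force: 0.0
```

Run:
```python
from h import *
cs=read_camera("side"); print(env.state()["eef_pos"].round(1))
for k,p,z in (("green_tin_c",(544,-109),0),("wide_pot_c",(571,-320),5)):
    r=find(cs,k,np.array(p),50,30); print(k,None if r is None else fit([(cs,r)],k,p,z)[0].round(1))
b=proj(cs,(540,-200,50)).astype(int)
save(cs["image"][b[1]-90:b[1]+110,b[0]-120:b[0]+120],"s7.png",3)
```

```text
[ 543.6 -109.7  301.8]
green_tin_c [ 544.6 -110.1]
wide_pot_c [ 570.5 -321.5]
```

View pics/s7.png

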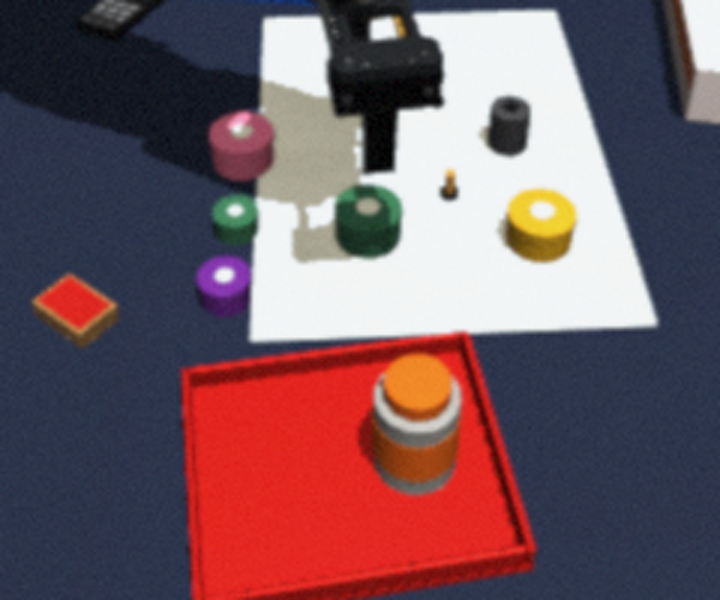

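The wide pot stands in the red tray (crop 417,425), and the gripper is over the big green tin (368,220). Grasping the tin.

Call:
move_arm(commands=[[[0,0,-0.7],0,1],[[0,0,-0.9],0,1],[[0,0,-0.9],0,1],[[0,0,-0.6],0,1],[[0,0,-0.3],0,1],[[0,0,-0.15],0,1],[[0,0,0],0,1],[[0,0,0],0,-1],[[0,0,0],0,-1],[[0,0,0],0,-1],[[0,0,0],0,-1],[[0,0,0],0,-1],[[0,0,0],0,-1],[[0,0,0],0,-1]])

```text
t: 28.48
eef_pos: [543.6, -109.6, 194.9]
tcp_rot: [3.141, -0.0, 0.148]
ft_force: [-1.1, 0.4, 2.6]
opening: 0.571
grip_force: 30.1
```

Call:
move_arm(commands=[[[0,0,0.6],0,-1],[[0,0,0.9],0,-1],[[0,0,0.9],0,-1],[[-0.257,-0.933,0.6],0,-1],[[-0.257,-0.933,0],0,-1],[[-0.257,-0.933,0],0,-1],[[-0.257,-0.933,0],0,-1],[[-0.257,-0.933,0],0,-1],[[-0.257,-0.933,0],0,-1],[[-0.257,-0.933,0],0,-1],[[-0.257,-0.933,0],0,-1],[[0,0,0],0,-1],[[0,0,-0.6],0,-1],[[0,0,-0.9],0,-1],[[0,0,-0.7],0,-1],[[0,0,-0.35],0,-1],[[0,0,-0.2],0,-1],[[0,0,-0.07],0,-1],[[0,0,0],0,-1],[[0,0,0],0,-1]])

```text
t: 30.15
eef_pos: [482.2, -333.5, 201.0]
tcp_rot: [3.141, -0.001, 0.148]
ft_force: [0.3, 0.1, -1.8]
opening: 0.569
grip_force: 30.0
```

Call:
move_arm(commands=[[[0,0,-0.02],0,-1],[[0,0,0],0,-1],[[0,0,0],0,0.45],[[0,0,0],0,0.45],[[0,0,0],0,0.45],[[0,0,0.4],0,0.45],[[0,0,0.9],0,0.45],[[0,0,0.9],0,0.45],[[0,0,0.9],0,0.45],[[-0.5,-0.7,0.9],0,0.45],[[-0.7,-0.7,0.9],0,0.45],[[-0.7,-0.7,0.9],0,0.45],[[-0.7,-0.7,0.5],0,0.45],[[-0.7,-0.7,0],0,0.45],[[-0.7,-0.7,0],0,0.45],[[-0.7,-0.7,0],0,0.45],[[-0.7,-0.7,0],0,0.45],[[0,-0.7,0],0,0.45],[[0,0,0],0,0.45],[[0,0,0],0,0.45]])

```text
t: 31.82
eef_pos: [319.4, -522.9, 389.0]
tcp_rot: [3.141, -0.0, 0.146]
ft_force: [0.3, 0.6, 0.1]
opening: 0.725
grip_force: 0.0
```

Run:
```python
from h import *
ct,cs=read_camera("top"),read_camera("side"); s=env.state(); print(s["t"],s["eef_pos"].round(1))
save(ct["image"],"t8.png",1.25); save(cs["image"],"s8.png",1.25)
```

```text
31.9167 [ 320.2 -521.8  388.9]
```

View pics/t8.png

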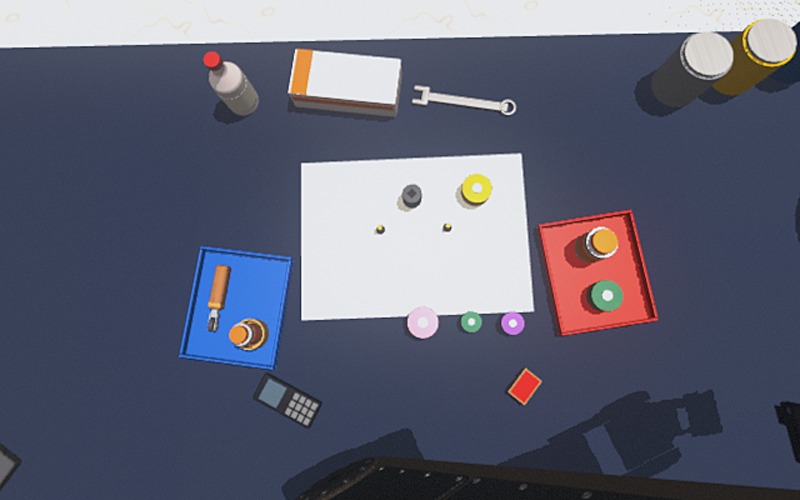

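View pics/s8.png

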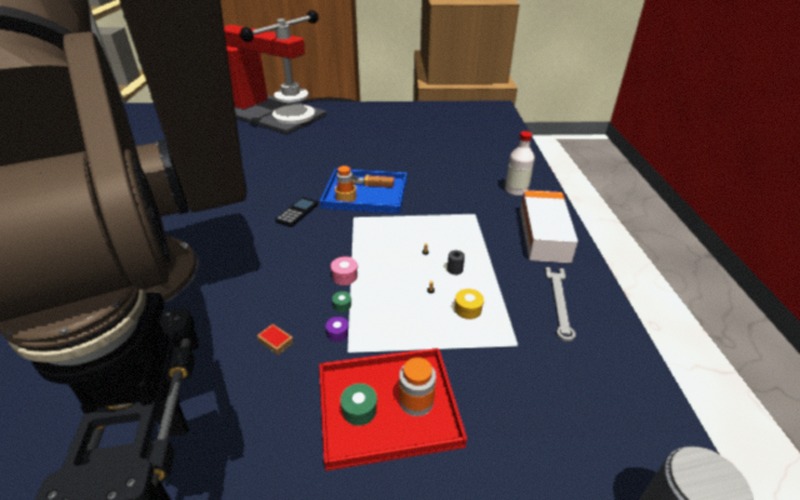

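Both views show the kits complete. In the top view the nested pot is at (245,335), the roller at (217,298), the wide pot at (600,243) and the green tin at (607,296). The yellow tin and the socket have not moved.

```bash
python3 -c "from cell import env; print(env.job_done())"
```

```text
the job is handed in; nothing more can be done
None
```

Both kits are made up and handed in at about 32 s: the cup with the narrow pot nested in it and the roller are in the blue tray, the wide pot and the large green tin are in the red tray, and the yellow tin and socket were left where they stood.

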